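# Set the truing jig's gauge carriage against its marked stop

## Task

On the truing jig, press down the thumb pad in the middle of the gauge carriage to free its brake and, keeping it pressed, push the carriage along the rail until it butts against the stop marked by the pointed cone, not the flat-topped one. Then let the pad spring back up so that the brake holds, and draw back clear. Never force the carriage along with the pad up, and leave the parts lying around the jig where they are.

Things in the scene. Friction and masses are not known exactly. Their poses are not given: they have to be found in the camera images.
- jig: The truing jig, bolted to the ledge: grey base plate 215 x 400 mm, 12 mm thick. Origin on the ledge under the middle of the rail; its y axis runs along the rail (a steel bar 50 mm wide, 380 mm long, top 36 mm above the ledge), its x axis points across the rail to the low spindle with the hand crank (118 mm off, highest point 74 mm above the ledge).
- carriage (a joint): Position (m) of the gauge carriage along the rail, positive along the jig's y; 0 is the middle of the rail. The carriage is an aluminium saddle 90 mm long along the rail and 92 mm wide, its top 52 mm above the ledge, about 0.55 kg with its pad and brake; it cannot leave the rail. With the pad up the spring brake holds it against about 20 N; with the pad pressed 2 mm or more the brake is free and it slides with about 2 N.
- carriage_mid (a point): Centre of the carriage (over the rail's middle line, 45 mm above the ledge); its two end faces are 45 mm from it along the jig's y. Axes as the jig's.
- pad_top (a point): Centre of the upper face of the thumb pad, the black plastic plate in the middle of the carriage: 60 mm along the rail, 44 mm across; at each end along the rail a lip 6 mm thick and 5 mm high leaves 48 mm clear between. 66 mm above the ledge when up. Axes as the jig's.
- pad (a joint): How far the pad is pressed down (m): 0 up (brake on), 0.007 on its bottom stop. A spring pushes it back: about 10 N frees the brake, 12 N at 4 mm, 15 N at 7 mm.
- cone_stop: The marked stop: a dark steel block fixed on the rail, 20 mm along the rail, 56 mm across, flat top 58 mm above the ledge, carrying a pointed cone 38 mm wide whose tip is 88 mm above the ledge. Origin on the ledge under its middle, on the rail's middle line; its faces are 10 mm from it along the rail, so the carriage butts when their centres are 55 mm apart. May be at either end of the rail.
- plain_stop: The other stop, the same block without a cone, top flat at 58 mm; at the opposite end of the rail.
- sprocket: Black steel sprocket, 85 mm across, 5 mm thick, lying loose; origin under its centre. Not to be moved.
- wrench: Brass locknut wrench, 130 mm long, lying loose; origin under its middle. Not to be moved.
- reflector: Orange round plastic reflector, 56 mm across, 8 mm thick with a 20 mm high stud, lying loose; origin under its centre. Not to be moved.
- brake_arm: Aluminium brake arm, about 110 mm long, 14 mm thick, lying loose; origin under its middle. Not to be moved.

How it is judged (in metres and radians):
On the way, in this order (a step that is already met when the one before it is completed fails the run):
1. the thumb pad is pressed down 2 mm or more, the carriage still off the marked stop (value of joint pad above 0.002 m and not (horizontal distance between carriage_mid and cone_stop below 0.0575 m)), for 0.1 s.
2. with the pad still pressed the carriage comes against the marked stop (horizontal distance between carriage_mid and cone_stop below 0.0575 m and value of joint pad above 0.0015 m), for 0.1 s.
At the end, for the whole second after the job is handed in: The carriage is against the cone stop (gap under 2.5 mm), at rest, and the pad is up again (pressed less than 1 mm) (horizontal distance between carriage_mid and cone_stop below 0.0575 m and value of joint pad below 0.001 m and velocity of joint carriage between -0.005 and 0.005 m/s); the robot touches nothing.
It fails at once if the carriage is forced along (faster than 8 mm/s) with the pad up and the brake on (value of joint pad below 0.0005 m and (velocity of joint carriage above 0.008 m/s or velocity of joint carriage below -0.008 m/s)).
It fails at once if the sprocket is lifted or moved more than 15 mm (distance of sprocket from where it was at the start of the episode above 0.015 m).
It fails at once if the wrench is lifted or moved more than 15 mm (distance of wrench from where it was at the start of the episode above 0.015 m).
It fails at once if the reflector is lifted or moved more than 15 mm (distance of reflector from where it was at the start of the episode above 0.015 m).
It fails at once if the brake arm is lifted or moved more than 15 mm (distance of brake_arm from where it was at the start of the episode above 0.015 m).
It also fails if it takes over 35 s, if anything falls off the work surface, if the arm or the gripper's body presses on something with over 40 N, if the wrist force passes 120 N, or if a joint passes its speed limit or range.

## Robot

A 7-joint arm with a two-finger parallel gripper is mounted at the origin on the work surface. World frame = base frame: x ahead of the robot, y to its left, z up, the work surface at z = 0. Lengths are in mm, angles in rad, forces in N, time in s.
With the tool pointing down it reaches from about 400 to 875 mm from the base axis. Payload 6.5 kg.
Tool frame: the origin (TCP) lies on the centre line of the jaws, within the pads' length; the fingertips stand 17 mm ahead of it and the grasp point (between the pads) lies 2 mm behind it; x points along the fingers, z is the direction in which the jaws open and shut, and the axes are right-handed (so a half turn about x gives the same grasp; the last joint's range is limited). The gripper opens to 88 mm and grips with 3 to 60 N. Pads are 18 mm wide; open, the fingers measure 123 mm over their backs; the gripper's body (75 mm by 187 mm) begins 45 mm behind the grasp point.
Start: joints at [-1.187, 0.536, -0.004, 1.538, 0.003, 1.067, -0.071], TCP at [282.604, 585.342, 255.716] pointing down, gripper open.
Joint ranges: [-2.7, 2.7], [-0.37, 2.16], [-1.27, 1.26], [0.24, 2.4], [-1.31, 4.45], [0.19, 1.91], [-2.76, 2.76]. Speed limits (rad/s): [2.39, 2.39, 3.14, 3.14, 3.14, 3.14, 3.14].

## Interface

Orientations are given as a unit quaternion [w, x, y, z].
In Python, from bench import state, optics, robot gives the robot as it stands.
- The arm moves only by the tool play_rows, never from a script. Its argument "moves" is a list that holds one entry, the list of rows, each a list of 5 numbers: the shift along the tool's x, y, z in m, then the turn about the tool's x in rad, then the opening, from 0 (shut) to 1 (fully open). In form: [[[x, y, z, roll, claw], ...]]. A call has 1 to 20 rows; each row is the pose to reach, as a shift and turn from the pose measured when the call began, along the tool's axes at that moment; what a row does not reach only later rows make up. A row lasts 1/10 s, in which the tool goes at most 50 mm and 8.59 degrees, less where a joint would pass 70% of its speed; a pose out of reach is approached as far as the arm can. A call with a gripper value outside its range is refused whole. The fingers move at their own pace and stop on an object; "newtons" is the grip in N (left out, the last holds). Time passes only in rows, so rows that repeat a pose let the fingers close. It gives the time, the measured TCP pose, the force and the opening at its end, in the units of the state.
- state(): the state, without advancing time (a new reading comes with each control period).
- optics.read_camera(name): name is "side" or "top" or "wrist"; returns the picture (420x560x3 uint8, red, green, blue); there is no depth.
- optics.camera_model(name): a dict with "intrinsics" (3x3 intrinsics, pixels), "dist" ([k1, k2, p1, p2, k3] as OpenCV has them; the pictures are not rectified), "rvec" (rotation vector, rad) and "tvec" (3), from world to camera coordinates, as OpenCV has them; the wrist camera has in their place "tool_from_camera" (4x4, takes a point from camera to tool coordinates, whose origin is the TCP and whose axes are the tool frame's). Camera axes: x right, y down, z forward; pixel columns grow to the right and rows downward; lengths in mm; the calibration is good to about 2 mm. A picture is of the moment at which its call begins: read the wrist's pose just before it. camera_model takes no time and is no camera call.
- robot.close_job(): hands the job in, once; it reports no verdict.
The state is a dict: "time_s": time; "q": joint angles; "joint_vel": joint speeds; "joint_torque": joint torques, N m; "eef_pos": TCP position; "orientation": TCP orientation; "force": force on the tool from outside, world axes, zero at the start; "ft_torque": the same for the moment, N m; "gripper_width": finger opening in mm.
Only numpy, scipy, OpenCV 4.12 (cv2) and the standard library are available. Lean on these libraries where they do the work, as an engineer would, in place of code of your own. Each camera call takes 0.05 s, during which the arm holds its last target. There are 200 camera calls.

## Working session

There is one attempt and no reset: what is moved stays moved. The work goes in short steps, Python scripts to look and compute and a tool call to move; the robot and the scene stay as the last step left them, time stands still between calls to the robot, and variables do not carry over. Pictures are saved under pics/ and viewed, about 8 in all and at most 12, crops included, and the job is handed in when it is done.

Besides the shell and the picture viewer there is one more tool, called after "Call:" as name(argument=value, ...), one argument or row to a line, values as JSON. play_rows: Moves the arm, as the interface text tells. Its arguments: {"type":"object","properties":{"moves":{"type":"array"},"newtons":{"type":"number"}},"required":["moves"]}

```bash
ls; mkdir -p pics; python3 - <<'E'
from bench import state, optics, robot
import cv2
s=state(); print(s)
for n in("top","side"):
    cv2.imwrite(f"pics/{n}1.png",cv2.resize(optics.read_camera(n)[:,:,::-1],(784,588),interpolation=cv2.INTER_CUBIC))
    print(n,optics.camera_model(n))
print(optics.camera_model("wrist"))
E
```

```text
pics
{'time_s': 0.0, 'q': array([-1.18718312,  0.53714942, -0.00444223,  1.53883644,  0.00260451,
        1.0672896 , -0.07119747]), 'joint_vel': array([ 0.0016751 , -0.00246301, -0.00046358,  0.00094489,  0.00022785,
       -0.00069374, -0.00118735]), 'joint_torque': array([ 5.45783689e-05, -5.70974278e+01,  9.90932733e-01, -2.51606727e+01,
       -5.62388124e-02,  1.79551507e-02,  1.62748975e-04]), 'eef_pos': array([282.38328252, 584.82725881, 254.86417232]), 'orientation': array([ 0.59842274, -0.37627543,  0.59937715,  0.37557164]), 'force': array([-0.02793761, -0.51933094,  1.15876618]), 'ft_torque': array([-0.00491044,  0.01867848, -0.00965329]), 'gripper_width': 88.10750265850194}
top {'intrinsics': array([[452.78444205,   0.        , 277.25304848],
       [  0.        , 452.78444205, 209.33354602],
       [  0.        ,   0.        ,   1.        ]]), 'dist': array([-0.04837843,  0.        ,  0.        ,  0.        ,  0.        ]), 'rvec': array([ 2.09546418, -2.14972298,  0.18828887]), 'tvec': array([  58.88532429,  562.53357794, 1013.80666847])}
side {'intrinsics': array([[49
[... 253 characters left out ...]
00573913,  0.03858795]), 'tvec': array([-534.0194638 ,   75.05148299, 1102.87503198])}
{'intrinsics': array([[340.20372912,   0.        , 287.32170377],
       [  0.        , 340.20372912, 210.96206722],
       [  0.        ,   0.        ,   1.        ]]), 'dist': array([-0.03119029,  0.        ,  0.        ,  0.        ,  0.        ]), 'tool_from_camera': array([[-2.83199501e-04, -2.87948823e-01,  9.57645756e-01,
        -1.29331870e+02],
       [-1.42922870e-03, -9.57644700e-01, -2.87948928e-01,
         7.41597920e+01],
       [ 9.99998939e-01, -1.45024179e-03, -1.40340221e-04,
        -1.20963578e+00],
       [ 0.00000000e+00,  0.00000000e+00,  0.00000000e+00,
         1.00000000e+00]])}
```

View pics/top1.png

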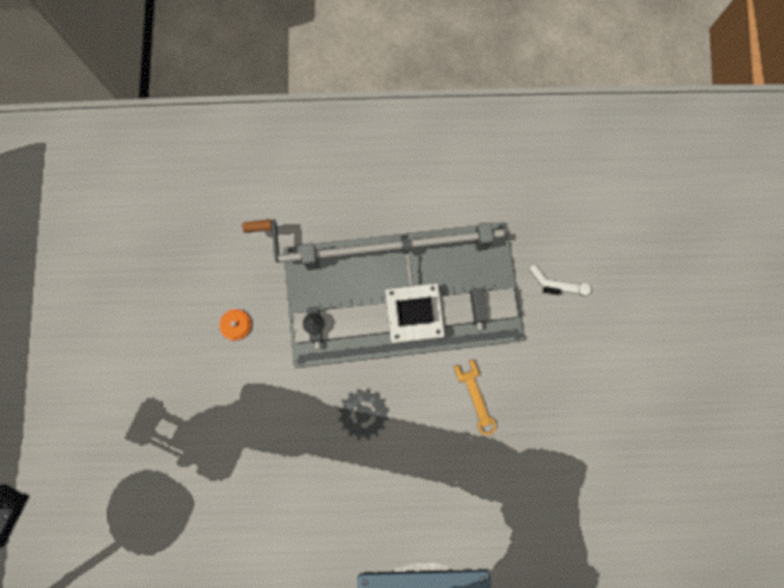

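View pics/side1.png

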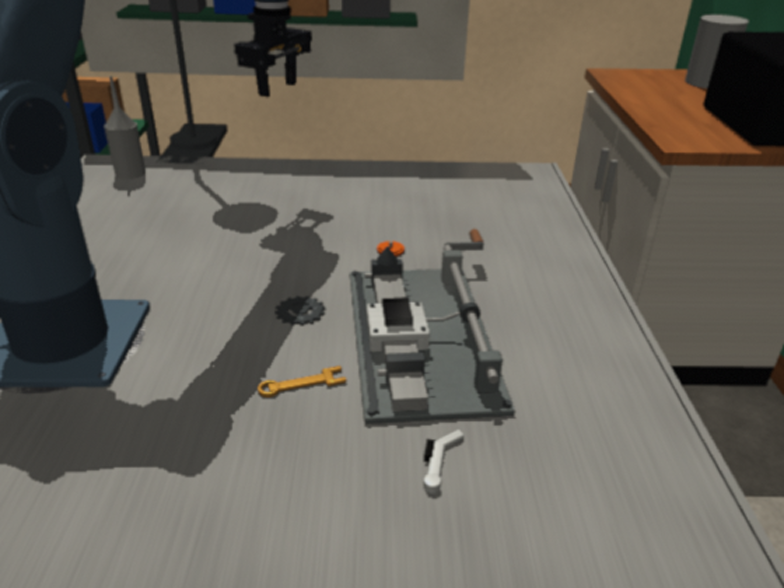

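The top view shows the cone stop at about (315,322), the pad at (415,312) and the plain stop at (480,308). The cone end is the +y end, next to the orange reflector. The side view agrees: cone at (388,255), pad at (398,312).

```bash
cat >h.py <<'E'
from bench import state, optics, robot
import cv2, numpy as np
from scipy.spatial.transform import Rotation as R
def RT(q): return R.from_quat(np.r_[q[1:],q[0]]).as_matrix()
def cam(n,s=None):
    m=optics.camera_model(n); K,d=m["intrinsics"],m["dist"]
    if n=="wrist":
        T=np.eye(4);T[:3,:3]=RT(s["orientation"]);T[:3,3]=s["eef_pos"]
        W=T@m["tool_from_camera"]; return K,d,W[:3,:3],W[:3,3]
    r=cv2.Rodrigues(m["rvec"])[0]; return K,d,r.T,-r.T@m["tvec"]
def pt(c,u,v,z):
    K,d,r,o=c; p=cv2.undistortPoints(np.array([[[u,v]]],float),K,d)[0,0]
    w=r@np.r_[p,1]; return o+w*(z-o[2])/w[2]
E
python3 - <<'E'
from h import *
t=cam("top");s=cam("side");k=1.4
f=lambda c,u,v,z:print(np.round(pt(c,u/k,v/k,z),1))
print("pad");f(t,415,312,66);f(s,398,308,66)
print("cone tip");f(t,316,322,88);f(s,388,248,88)
print("cone block");f(t,315,323,58)
print("plain");f(t,480,307,58);f(s,406,360,58)
print("base corners");[f(t,*p,12) for p in((285,251),(507,224),(524,338),(296,366))]
print("carriage corners");[f(t,*p,52) for p in((386,289),(439,284),(444,337),(391,343))]
print(RT(state()["orientation"]).round(3))
E
```

```text
pad
[528.3   1.   66. ]
[533.6   7.4  66. ]
cone tip
[512.8 161.8  88. ]
[518.6 163.8  88. ]
cone block
[515.4 167.1  58. ]
plain
[ 535.1 -107.7   58. ]
[ 542.9 -115.1   58. ]
base corners
[651.8 225.5  12. ]
[ 690.8 -170.2   12. ]
[ 486.3 -187.5   12. ]
[448.3 205.7  12. ]
carriage corners
[570.9  47.9  52. ]
[577.1 -41.5  52. ]
[487.3 -46.3  52. ]
[479.6  41.9  52. ]
[[-0.001 -0.901  0.435]
 [-0.001  0.435  0.901]
 [-1.    -0.    -0.001]]
```

Call:
play_rows(
  moves=[
    [[0.004,-0.025,-0.022,0.05,0],[0.009,-0.055,-0.048,0.12,0],[0.014,-0.085,-0.075,0.19,0],[0.019,-0.117,-0.102,0.26,0],[0.024,-0.149,-0.13,0.33,0],[0.029,-0.181,-0.158,0.4,0],[0.034,-0.213,-0.186,0.47,0],[0.039,-0.245,-0.214,0.54,0],[0.044,-0.277,-0.242,0.61,0],[0.049,-0.309,-0.27,0.68,0],[0.054,-0.341,-0.298,0.75,0],[0.059,-0.373,-0.326,0.82,0],[0.064,-0.405,-0.354,0.88,0],[0.069,-0.435,-0.38,0.94,0],[0.073,-0.46,-0.402,0.99,0],[0.075,-0.476,-0.416,1.025,0],[0.075,-0.476,-0.416,1.025,0],[0.075,-0.476,-0.416,1.025,0],[0.075,-0.476,-0.416,1.025,0],[0.075,-0.476,-0.416,1.025,0]],
  ],
  newtons=15,
)

```text
time_s: 2.1
eef_pos: [529.9, 4.7, 180.6]
orientation: [0.706, -0.035, 0.707, 0.035]
force: [0.1, 0.3, -0.7]
gripper_width: 0.3
```

```bash
python3 - <<'E'
from h import *
s=state(); print(s["eef_pos"],s["force"],s["gripper_width"],s["time_s"]); print(RT(s["orientation"]).round(3))
np.save("s2.npy",np.r_[s["eef_pos"],s["orientation"]])
cv2.imwrite("pics/w2.png",cv2.resize(optics.read_camera("wrist")[:,:,::-1],(784,588),interpolation=cv2.INTER_CUBIC))
E
```

```text
[529.86112918   4.7188941  180.64056309] [ 0.1196912   0.32162931 -0.65700489] 0.2970557575355172 2.1
[[-0.001 -0.098  0.995]
 [-0.001  0.995  0.098]
 [-1.    -0.001 -0.001]]
```

View pics/w2.png

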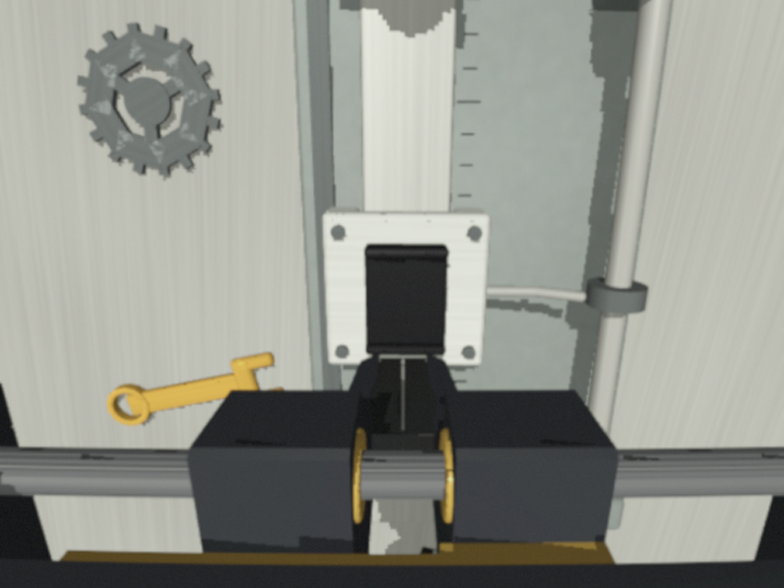

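The wrist view shows the pad between (366,247) and (446,353), the saddle corners at (325,212), (488,213), (482,364) and (329,362), and the fingertips just below the pad. The axes line up with the jig.

```bash
python3 - <<'E'
from h import *
a=np.load("s2.npy"); s=dict(eef_pos=a[:3],orientation=a[3:]); c=cam("wrist",s); M=RT(a[3:])
for n,u,v,z in[("pl",325,212,52),("pr",488,213,52),("br",482,364,52),("bl",329,362,52),("padtop",406,247,71),("padbot",405,353,71),("padL",367,300,66),("padR",446,300,66)]:
    p=pt(c,u/1.4,v/1.4,z); print(n,p.round(1),"tool",(M.T@(p-a[:3])).round(1))
E
```

```text
pl [483.7  42.9  52. ] tool [128.6  42.6 -42. ]
pr [571.1  50.9  52. ] tool [128.6  42.   45.7]
br [580.8 -37.4  52. ] tool [128.6 -46.8  46.6]
bl [490.5 -44.9  52. ] tool [128.7 -45.5 -43.9]
padtop [528.5  31.8  71. ] tool [109.6  27.1   1.5]
padbot [533.8 -26.5  71. ] tool [109.7 -31.3   1. ]
padL [5.107e+02 1.000e-01 6.600e+01] tool [114.7  -2.7 -19.4]
padR [552.9   4.2  66. ] tool [114.6  -2.7  23. ]
```

Call:
play_rows(
  moves=[
    [[0.015,0.002,0.0005,0,0],[0.035,0.004,0.001,0,0],[0.055,0.005,0.001,0,0],[0.075,0.006,0.001,0,0],[0.086,0.006,0.001,0,0],[0.09,0.006,0.001,0,0],[0.09,0.006,0.001,0,0],[0.09,0.006,0.001,0,0]],
  ],
)

```text
time_s: 2.95
eef_pos: [530.9, 10.5, 91.4]
orientation: [0.706, -0.035, 0.706, 0.034]
force: [-0.2, 0.6, 0.5]
gripper_width: 0.7
```

Call:
play_rows(
  moves=[
    [[0.003,0,0,0,0],[0.006,0,0,0,0],[0.008,0,0,0,0],[0.01,0,0,0,0],[0.012,0,0,0,0],[0.012,0,0,0,0],[0.012,0,0,0,0]],
  ],
)

```text
time_s: 3.65
eef_pos: [531.0, 10.5, 80.1]
orientation: [0.706, -0.035, 0.706, 0.035]
force: [-3.2, 0.3, 12.0]
gripper_width: 0.4
```

Call:
play_rows(
  moves=[
    [[0.002,0,0,0,0],[0.002,0.002,0,0,0],[0.002,0.005,0,0,0],[0.002,0.01,0,0,0],[0.002,0.016,0,0,0],[0.002,0.022,0,0,0],[0.002,0.028,0,0,0],[0.002,0.034,0,0,0],[0.002,0.04,0,0,0],[0.002,0.046,0,0,0],[0.002,0.052,0,0,0],[0.002,0.058,0,0,0],[0.002,0.064,0,0,0],[0.002,0.07,0,0,0],[0.002,0.075,0,0,0],[0.002,0.08,0,0,0],[0.002,0.084,0,0,0],[0.002,0.087,0,0,0],[0.002,0.088,0,0,0],[0.002,0.088,0,0,0]],
  ],
)

```text
time_s: 5.65
eef_pos: [522.9, 98.1, 79.1]
orientation: [0.707, -0.035, 0.706, 0.035]
force: [-3.6, 0.1, 12.3]
gripper_width: 0.3
```

```bash
python3 - <<'E'
from h import *
s=state(); print(s["eef_pos"],s["force"])
np.save("s3.npy",np.r_[s["eef_pos"],s["orientation"]])
w=optics.read_camera("wrist")[:,:,::-1]
cv2.imwrite("pics/w3.png",cv2.resize(w,(784,588),interpolation=cv2.INTER_CUBIC))
E
```

```text
[522.92099909  98.12182843  79.12757968] [-3.6366594   0.11536886 12.27553591]
```

View pics/w3.png

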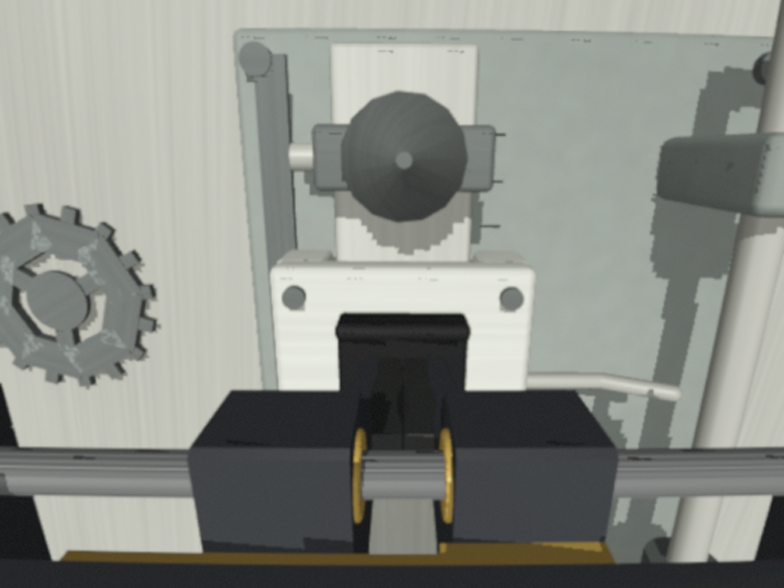

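The carriage has come along. The cone tip is at (404,160), the near face of its block at about v=190, and the front edge of the saddle at about v=266, so there is a gap still to close.

```bash
python3 - <<'E'
from h import *
a=np.load("s3.npy"); s=dict(eef_pos=a[:3],orientation=a[3:]); c=cam("wrist",s); M=RT(a[3:])
for n,u,v,z in[("tip",404,160,88),("face",330,190,58),("front",404,266,52),("lip outer top",403,315,67)]:
    p=pt(c,u/1.4,v/1.4,z); print(n,p.round(1),"tool",(M.T@(p-a[:3])).round(1))
E
```

```text
tip [516.1 169.4  88. ] tool [-8.9 71.6  0.2]
face [494.3 157.8  58. ] tool [ 21.1  62.2 -22.7]
front [519.6 134.6  52. ] tool [27.1 36.6  0.2]
lip outer top [520.5 122.4  67. ] tool [12.1 24.4 -0.1]
```

Call:
play_rows(
  moves=[
    [[0.0015,0.002,0,0,0],[0.002,0.006,0,0,0],[0.002,0.011,0,0,0],[0.002,0.015,0,0,0],[0.002,0.018,0,0,0],[0.002,0.02,0,0,0],[0.002,0.022,0,0,0],[0.002,0.023,0,0,0],[0.002,0.024,0,0,0],[0.002,0.025,0,0,0],[0.002,0.026,0,0,0],[0.002,0.026,0,0,0]],
  ],
)

```text
time_s: 6.9
eef_pos: [520.6, 123.7, 78.1]
orientation: [0.707, -0.034, 0.706, 0.035]
force: [-3.5, -1.1, 13.6]
gripper_width: 0.3
```

Call:
play_rows(
  moves=[
    [[0.0015,0.001,0,0,0],[0.0015,0.002,0,0,0],[0.0015,0.003,0,0,0],[0.0015,0.004,0,0,0],[0.0015,0.004,0,0,0],[0.0015,0.004,0,0,0]],
  ],
)

```text
time_s: 7.5
eef_pos: [520.6, 124.0, 77.5]
orientation: [0.707, -0.034, 0.706, 0.032]
force: [-2.5, -9.5, 14.2]
gripper_width: 0.6
```

Only 0.3 mm of movement, and the rail force rose to 9.5 N, so it looks butted. I'll check while the pad is still pressed.

```bash
python3 - <<'E'
from h import *
s=state(); print(s["eef_pos"],s["force"])
w=optics.read_camera("wrist")[:,:,::-1]
cv2.imwrite("pics/w4.png",cv2.resize(w,(784,588),interpolation=cv2.INTER_CUBIC))
E
```

```text
[520.63108102 123.96012946  77.4510412 ] [-2.50037254 -9.46592538 14.18357478]
```

View pics/w4.png

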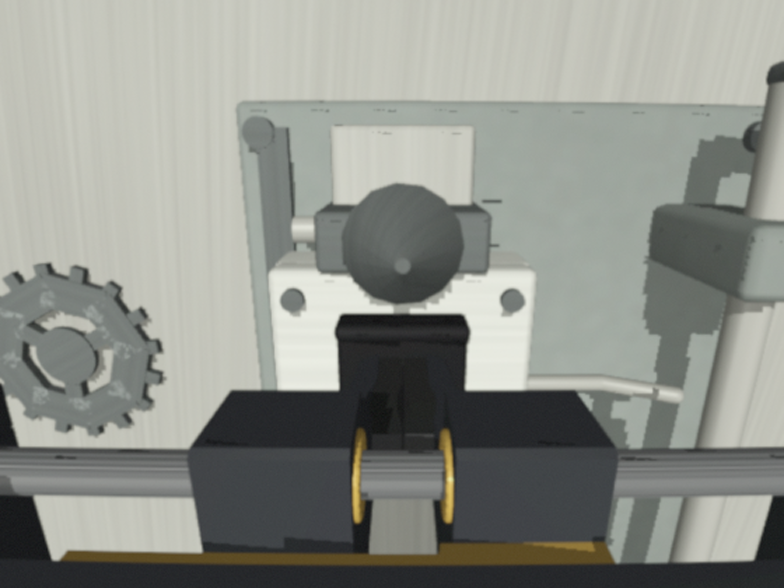

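The block's near edge (v≈272) now meets the saddle's front edge (v≈268), so it is butted. Next I lift straight up, slowly at first.

Call:
play_rows(
  moves=[
    [[0.001,0.001,0,0,0],[-0.001,0.001,0,0,0],[-0.003,0.001,0,0,0],[-0.005,0.0005,0,0,0],[-0.008,0,0,0,0],[-0.012,0,0,0,0],[-0.018,0,0,0,0],[-0.03,0,0,0,0],[-0.05,0,0,0,0],[-0.075,0,0,0,0],[-0.1,0,0,0,0],[-0.115,0,0,0,0],[-0.12,0,0,0,0],[-0.12,0,0,0,0]],
  ],
)

```text
time_s: 8.95
eef_pos: [520.7, 124.5, 198.3]
orientation: [0.707, -0.034, 0.705, 0.033]
force: [0.6, -0.4, 0.3]
gripper_width: 0.6
```

```bash
python3 - <<'E'
from h import *
s=state(); print(s["eef_pos"],s["force"],s["time_s"]); np.save("s5.npy",np.r_[s["eef_pos"],s["orientation"]])
w=optics.read_camera("wrist")[:,:,::-1]
cv2.imwrite("pics/w5.png",cv2.resize(w,(784,588),interpolation=cv2.INTER_CUBIC))
cv2.imwrite("pics/s5.png",cv2.resize(optics.read_camera("side")[130:370,150:400,::-1],None,fx=2.4,fy=2.4,interpolation=cv2.INTER_CUBIC))
E
```

```text
[520.72761907 124.54829516 198.28237277] [ 0.63523743 -0.37580051  0.31659341] 8.95
```

View pics/w5.png

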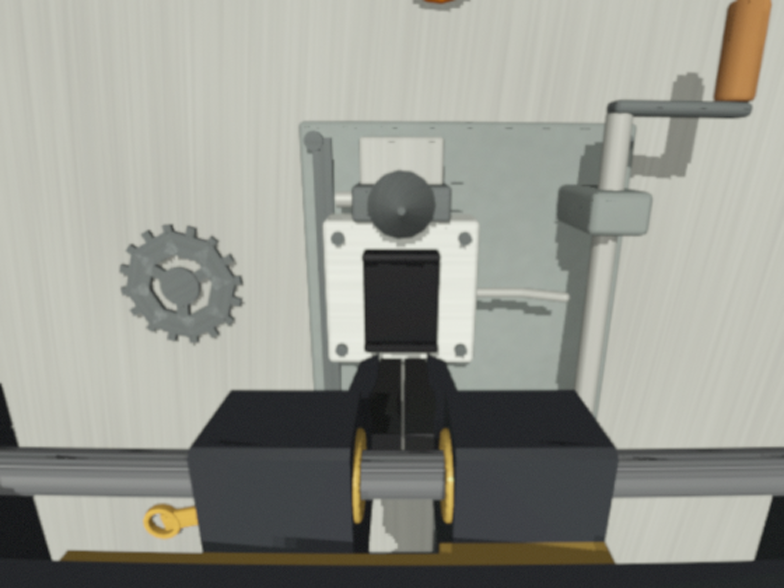

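View pics/s5.png

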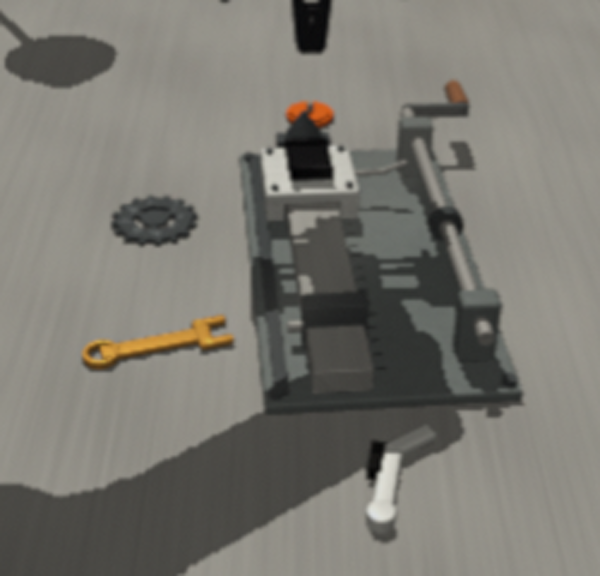

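The saddle still sits against the cone block (its edge at v≈218, the block's at v≈221). The pad is back up, the loose parts look undisturbed, and the tool is clear with no load.

```bash
python3 -c "
from bench import robot
print(robot.close_job())"
```

```text
the job is handed in; nothing more can be done
None
```

The carriage is against the cone stop, the pad has been released and the arm is clear. I handed the job in at about 9 s of the 35 s allowed; no verdict is reported.

- **What I did:** I pressed the pad with the shut fingertips at 12–14 N, about 3–5 mm down. I then pushed the carriage about 113 mm along the rail until it stopped moving and the push force rose to about 9.5 N. After that I lifted straight off.
- **Last checks:** The wrist picture shows the saddle edge meeting the cone block with no visible gap, both with the pad pressed and after the lift. The force on the raised tool was under 1 N, and the sprocket, wrench, reflector and brake arm look undisturbed.
- **Limits and disagreements:** I judged the pad's return and the loose parts by eye from the pictures, not by measurement. The first top and side estimates of the pad differed by about 5–6 mm; I settled that with the close wrist view before pressing.

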